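# Hang a freshly coated circuit board to cure

## Robot

A 7-joint arm with a two-finger parallel gripper is mounted at the origin on a cart in front of the work surface, level with it; the furniture and walls round the work are solid. World frame = base frame: x ahead of the robot, y to its left, z up, the work surface at z = 0. Lengths are in m, angles in rad, forces in N, time in s.
With the tool pointing down it reaches from about 0.4 to 0.85 m from the base axis. Payload 4.5 kg.
Tool frame: the origin (TCP) lies at the very end of the fingers, on their centre line; the grasp point (between the pads) lies manip.hold_point_z behind it (manip.hold_point_z is the distance from the TCP to the grasp point, in m); z points along the fingers, y is the line along which they close (so a half turn about z gives the same grasp; the last joint's range is limited). The gripper opens to 85 mm and grips with 20 to 120 N. Pads are 22 mm wide; open, the fingers measure 114 mm over their backs; the gripper's body (76 mm by 85 mm) begins 54 mm behind the grasp point. The pads swing forward as they close: fully open they stand 13 mm farther back than shut.
Start: joints at [-1.076, 0.689, -0.195, 1.565, 0.157, 0.902, -0.215], TCP at [0.278, 0.56, 0.231] pointing down, gripper open.
Joint ranges: [-3.01, 3.01], [-0.46, 2.08], [-1.47, 1.51], [0.13, 2.56], [-1, 4.14], [0.04, 2.09], [-2.66, 2.66]. Speed limits (rad/s): [2.57, 2.57, 3.14, 3.14, 3.14, 3.14, 3.14].

## Interface

Orientations are given as [roll, pitch, yaw] about the fixed x, y, z axes, in that order (R = Rz(yaw) Ry(pitch) Rx(roll)).
In Python, from plant import readout, viewer, manip, find_in, masks_of gives the robot as it stands. The module is installed in compiled form; this text tells all that it offers.
- The arm moves only by the tool move_arm, never from a script. Its argument "plan" is a list that holds one entry, the list of rows, each a list of 6 numbers: the shift along the world's x, y, z in cm, then the turn, a rotation vector about the world's x, y, z in degrees. In form: [[[dx, dy, dz, rx, ry, rz], ...]]. A call has 1 to 5 rows; each row shifts and turns the commanded pose from where the row before left it; what a row does not reach is not made up. A row lasts 1/8 s, in which the tool goes at most 62.5 mm and 10.7 degrees, less where a joint would pass 70% of its speed; a pose out of reach is approached as far as the arm can. A call with a gripper value outside its range is refused whole. "jaw" is the closure, from -1 (fully open) to 1 (shut), set as the call begins (left out, the last holds). The fingers move at their own pace and stop on an object; the grip force is fixed at half the most. Time passes only in rows, so rows that do not move let the fingers close. It gives the time, the measured TCP pose, the force, the opening and the grip force at its end, in the units of the state.
- readout.get_obs(): the state, without advancing time (a new reading comes with each control period).
- viewer.snapshot(name): name is "scene" or "side" or "wrist"; returns a dict with "color" (400x640x3 uint8, red, green, blue), "K" (3x3 intrinsics, pixels), "view" (4x4, takes a point from world to camera coordinates). Camera axes: x right, y up, looking along -z (the intrinsics and any distortion apply to the point x, -y, -z); pixel columns grow to the right and rows downward; lengths in m; the calibration is good to about 2 mm. A picture is of the moment at which its call begins. There is no depth.
- manip.hand_in(): hands the job in; it is judged then, once.
Trained networks look in a picture, given as the dict that the camera call returned (one of the last four; its "shot" number tells which), for a name from the list of things; names that differ only in an ending like _2 or _b are one class to them, and where a whole thing is asked for, a point or a joint stands for the part that bears it (a point fixed in the world has none). Each returns a list of dicts, best first, with "score" (0 to 1); they miss things now and then, are a little off and sometimes report something else, mostly with a low value. They report only what shows in the picture. A call takes as long as a camera call.
- find_in(name, picture): "centre" ([row, column] in pixels, amid what is visible of it).
- masks_of(name, picture): "region" (400x640 bool, what is visible of it) and "centre" ([row, column] in pixels, amid what is visible of it).
The state is a dict: "time": time; "joint_pos": joint angles; "qd": joint speeds; "joint_efforts": joint torques, N m; "ee_pos": TCP position; "eef_rot": TCP orientation; "contact_force": force on the tool from outside, world axes, zero at the start; "torque": the same for the moment, N m; "width": finger opening in m; "grasp_force": force on a finger pad.
Only numpy, scipy, OpenCV 4.12 (cv2) and the standard library are available. Lean on these libraries where they do the work, as an engineer would, in place of code of your own. Each camera call takes 0.05 s, during which the arm holds its last target. There are 200 camera calls.

## Task

The board on the drain rack has just been dip-coated and has to cure hanging over the drip tray. Carry the slender, top-heavy hanging stand into the tray, keeping it upright all the way, and let go of it; then take the board's clip by its orange grip, hang its hook on the stand's arm between the two black rubber collars, and, before letting go, tug it gently downward for a moment to feel that it is caught. Do not touch the wet board with the fingers, and leave the bottles and the tip cleaner where they are.

Things in the scene. Friction and masses are not known exactly. Their poses are not given: they have to be found in the camera images.
- stand: Loose top-heavy hanging stand, 0.45 kg, 300 mm tall, centre of mass about 175 mm up; falls over if tilted over 13 degrees. Grey base plate 90 (x) x 140 (y) x 6 mm, steel post 10 mm thick at x=+9, y=-35, blue boss head on it, steel arm along +y. Origin: centre of the base's underside, z up. Starts on the bench left of the tray, the arm pointing to the robot (yaw 1.57 +- 0.4).
- stand_head (a point): Centre of the stand's blue boss head, 270 mm above the base's underside: block 44 (x) x 30 (y) x 36 (z) mm; its flat x faces are clear and can be gripped from above. The arm leaves its +y face, two brass thumb screws stick 16 mm out of its -y face, the post ends 6 mm above its top. Axes as the stand.
- stand_gap (a point): Hanging place: on the axis of the stand's arm, midway between its two black rubber collars (17 mm across, 28 mm of bare arm between them); 270 mm above the base's underside, 65 mm to +y and 11 mm to -x of the boss head's centre. The arm is 8 mm thick, runs along y and ends in a ball 51 mm beyond this point. Axes as the stand.
- tray: Fixed bright steel drip tray on the bench, 140 (x) x 190 (y) mm outside, 134 x 184 mm inside, rim 16 mm high. Origin: centre of its underside, z up; long side towards the robot (yaw 1.57 +- 0.25).
- tray_floor (a point): Centre of the tray's inner floor, 3 mm above the bench. Axes as the tray.
- rack: Fixed drain rack right of the tray, yaw 1.57 +- 0.35 (its front, -x, faces right): two white sloped rails on an aluminium pan 130 (x) x 110 (y) mm carry the board by its edges, leaning back 35 degrees from vertical, top towards rack +x; small lips under its lower edge. Origin: centre of the pan's underside. All of it is lower than 125 mm.
- clip: Loose hanging clip with the board clamped in it, 0.09 kg. Clip frame: z up when hanging, y along the board's width, -x the components' side (rack's front). Origin: mid height of the orange grip, 10 mm to +x of its axis. Black clamp 24 x 50 x 18 mm from z=-22 to -40, board below. Starts on the rack, z axis leaning 35 degrees to rack +x, y along rack y.
- clip_grip (a point): Centre of the orange grip (clip x=-10, z=0 mm): flat-sided bar 12 (x) x 12 (y) x 34 (z) mm, to be pinched across its y faces; about 165 mm above the bench at the start. Axes as the clip.
- clip_hook (a point): Where the arm's axis lies when the hook hangs on it: clip x=0, z=+54 mm. Hook: 4 mm wire in the clip's x-z plane, up from the grip at x=-10, over the top at z=62, down at x=+10 to a tip at z=41; 16 mm wide inside, open downward. The arm enters from clip +x, below the tip and above the grip (ends z=17), then goes up into the bend. Axes as the clip.
- coated_board: The wet green circuit board in the clip's clamp, 86 mm wide, about 16 mm thick with its parts, from clip z=-34 to its lower edge at z=-166 mm; not to be touched by the fingers.
- flux_dropper: Bystander: brown dropper bottle 36 mm across, 93 mm tall, standing loose. Origin: centre of its underside.
- solvent: Bystander: white solvent dispenser bottle 66 mm across, 120 mm tall, standing loose. Origin: centre of its underside.
- tip_cleaner: Bystander: round soldering-tip cleaner cup 76 mm across, 42 mm tall, standing loose. Origin: centre of its underside.

How it is judged:
By the outcome, as a careful person would: the job done as asked, in the order asked, and still so for the second after the job is handed in, with the robot touching nothing.
It also fails if it takes over 61 s, if anything falls off the work surface, if the arm or the gripper's body presses on something with over 40 N, if the wrist force passes 120 N, or if a joint passes its speed limit or range.

## Working session

There is one attempt and no reset: what is moved stays moved. The work goes in short steps, Python scripts to look and compute and a tool call to move; the robot and the scene stay as the last step left them, time stands still between calls to the robot, and variables do not carry over. Pictures are saved under pics/ and viewed, at most 10 in all, crops included, and the job is handed in when it is done.

Besides the shell and the picture viewer there is one more tool, called after ">>>" as a command line: name --argument value ..., lists and objects as JSON in quotes. move_arm: Moves the arm, as the interface text tells. Its arguments: {"type":"object","properties":{"plan":{"type":"array","items":{"type":"array","items":{"type":"array","items":{"type":"number"}}}},"jaw":{"type":"number"}},"required":["plan"]}

```bash
mkdir -p pics; python3 - <<'E'
from plant import readout, viewer, manip, find_in, masks_of
import cv2,numpy as np
o=readout.get_obs();print({k:np.round(v,3) for k,v in o.items()},manip.hold_point_z)
for n in ["scene","side"]:
    s=viewer.snapshot(n);cv2.imwrite(f"pics/{n}0.png",s["color"][:,:,::-1])
    print(n,s["K"].round(1).tolist(),s["view"].round(3).tolist(),[k for k in s])
    for t in "stand stand_head stand_gap tray tray_floor rack clip clip_grip clip_hook coated_board flux_dropper solvent tip_cleaner".split():
        print(t,[(np.round(d["centre"],1).tolist(),round(d["score"],2)) for d in find_in(t,s)[:2]])
E
```

```text
{'time': np.float64(0.0), 'joint_pos': array([-1.076,  0.69 , -0.195,  1.566,  0.157,  0.902, -0.215]), 'qd': array([-0.001, -0.002,  0.   , -0.003,  0.001, -0.001,  0.   ]), 'joint_efforts': array([-0.0000e+00, -5.3961e+01, -1.2670e+00, -1.5855e+01,  9.0000e-03,
        1.0000e-02, -0.0000e+00]), 'ee_pos': array([0.278, 0.559, 0.23 ]), 'eef_rot': array([-3.14 ,  0.   ,  2.681]), 'contact_force': array([0.047, 0.477, 0.031]), 'torque': array([ 0.014,  0.053, -0.036]), 'grasp_force': np.float64(0.0), 'width': np.float64(0.085)} 0.0187
scene [[406.1, 0.0, 314.2], [0.0, 406.1, 206.6], [0.0, 0.0, 1.0]] [[0.603, -0.798, -0.007, -0.367], [0.596, 0.445, 0.669, -0.478], [-0.53, -0.407, 0.744, -0.904], [0.0, 0.0, 0.0, 1.0]] ['color', 'K', 'view', 'shot']
stand [([221.4, 232.2], 0.6)]
stand_head []
stand_gap [([218.6, 231.1], 0.73), ([249.4, 308.7], 0.55)]
tray [([250.8, 304.8], 0.62), ([219.7, 232.4], 0.47)]
tray_floor [([250.2, 309.5], 0.75)]
rack [([320.8, 367.6], 0.62)]
clip [([303.7, 373.4], 0.88)]
clip_grip [([299.4, 374.4], 0.66)]
clip_hook [([302.5, 376.4], 0.58)]
coated_board [([305.2, 378.6], 0.92)]
flux_dropper [([191.1, 274.7], 0.66), ([300.7, 375.0], 0.26)]
solvent [([171.6, 262.0], 0.75), ([301.1, 375.0], 0.29)]
tip_cleaner [([267.8, 393.8], 0.97)]
side [[421.2, 0.0, 329.0], [0.0, 421.2, 196.0], [0.0, 0.0, 1.0]] [[0.997, 0.069, 0.016, -0.61], [-0.045, 0.434, 0.9, -0.152], [0.055, -0.898, 0.436, -1.15], [0.0, 0.0, 0.0, 1.0]] ['color', 'K', 'view', 'shot']
stand [([212.1, 309.3], 0.74)]
stand_head [([209.6, 310.0], 0.82)]
stand_gap [([209.1, 315.3], 0.59)]
tray [([259.4, 318.3], 0.59)]
tray_floor [([259.5, 321.4], 0.55)]
rack [([341.0, 273.7], 0.87), ([209.5, 308.8], 0.24)]
clip [([303.7, 270.6], 0.56)]
clip_grip [([301.4, 269.0], 0.66)]
clip_hook [([304.2, 266.6], 0.83)]
coated_board [([308.7, 269.6], 0.73)]
flux_dropper [([213.2, 360.9], 0.52)]
solvent [([196.2, 372.7], 0.7)]
tip_cleaner []
```

```bash
python3 - <<'E'
import cv2
a=cv2.imread("pics/scene0.png");cv2.imwrite("pics/scene0c.png",cv2.resize(a[130:380,180:500],None,fx=2.4,fy=2.4,interpolation=cv2.INTER_CUBIC)[:600])
a=cv2.imread("pics/side0.png");cv2.imwrite("pics/side0c.png",cv2.resize(a[130:380,170:490],None,fx=2.4,fy=2.4,interpolation=cv2.INTER_CUBIC)[:600])
E
```

```text
(no output)
```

View pics/scene0c.png

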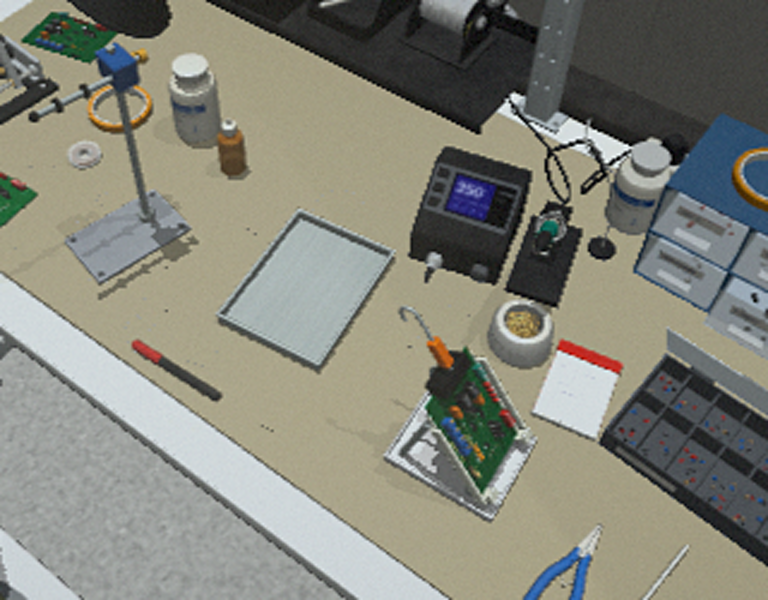

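View pics/side0c.png

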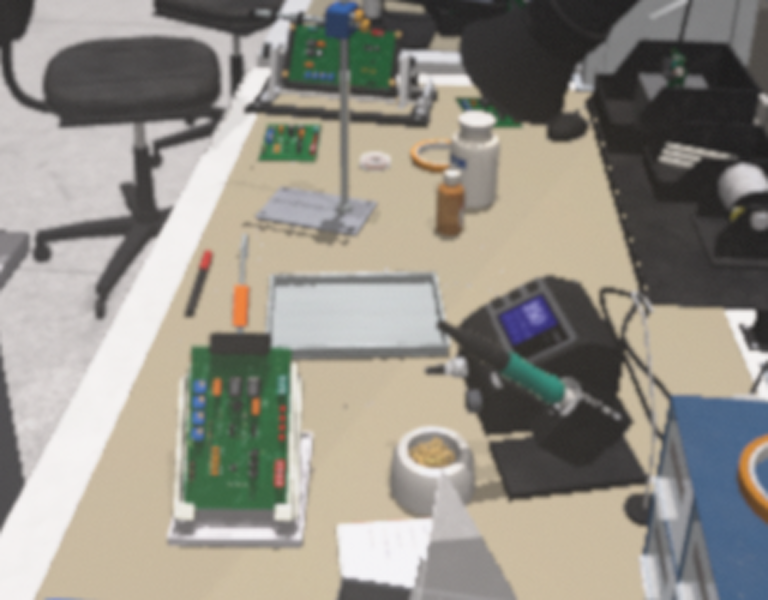

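Scene crop (2.4x, offset 180,130) shows the stand head at (118,68), arm tip (35,117), the tray corners, and the orange grip at (440,353). The side crop shows the head at (342,20) and the grip at (240,305). I'll fit poses from these points.

```bash
cat > h.py <<'E'
import numpy as np,cv2
from scipy.optimize import least_squares
from scipy.spatial.transform import Rotation as R
def proj(s,P):
    P=np.atleast_2d(P);c=P@s["view"][:3,:3].T+s["view"][:3,3]
    q=np.c_[c[:,0],-c[:,1],-c[:,2]]@s["K"].T
    return q[:,:2]/q[:,2:]
def pose(p,lean=0):  # p=x,y,yaw[,z]
    return R.from_euler('z',p[2])*R.from_euler('y',lean),np.array([p[0],p[1],p[3] if len(p)>3 else 0])
def fit(obs,p0,lean=0):  # obs: (snap,localpoint mm,(u,v))
    def f(p):
        r,t=pose(p,lean)
        return np.concatenate([(proj(s,r.apply(np.array(l)/1e3)+t)[0]-uv) for s,l,uv in obs])
    o=least_squares(f,p0,loss='soft_l1',f_scale=1.);return o.x,f(o.x).reshape(-1,2).round(1).tolist()
E
python3 - <<'E'
from h import *
from plant import viewer
A=viewer.snapshot("scene");B=viewer.snapshot("side")
a=lambda u,v:np.array([180+u/2.4,130+v/2.4]); b=lambda u,v:np.array([170+u/2.4,130+v/2.4])
print("cams",[(-s["view"][:3,:3].T@s["view"][:3,3]).round(3) for s in (A,B)])
st=[(A,(9,-35,270),a(118,68)),(A,(-2,81,270),a(35,117)),(A,(9,-35,6),a(147,215)),(B,(9,-35,270),b(342,20)),(B,(9,-35,6),b(343,208)),
 (A,(-45,70,6),a(102,283)),(A,(45,70,6),a(65,240)),(A,(45,-70,6),a(150,192)),(A,(-45,-70,6),a(190,232))]
print("stand",fit(st,[.5,.3,1.57]))
tr=[(A,(70,-95,16),a(302,210)),(A,(-70,-95,16),a(394,254)),(A,(-70,95,16),a(320,367)),(A,(70,95,16),a(219,317)),
 (B,(-70,95,16),b(268,353)),(B,(-70,-95,16),b(447,355)),(B,(70,-95,16),b(438,273)),(B,(70,95,16),b(270,275))]
print("tray",fit(tr,[.5,0,1.57]))
cl=[(A,(-10,0,0),a(440,353)),(B,(-10,0,0),b(240,305)),(A,(-10,0,17),a(430,341)),(B,(-10,0,17),b(244,286)),(A,(0,0,62),a(406,309)),(B,(0,0,62),b(245,238)),
 (A,(0,-43,-166),a(525,438)),(A,(0,43,-166),a(487,500)),(B,(0,43,-166),b(177,525)),(B,(0,-43,-166),b(288,510))]
p,r=fit(cl,[.5,-.2,1.57,.165],np.radians(35));print("clip",p,r)
rr,t=pose(p,np.radians(35));print("grip",rr.apply([-.01,0,0])+t,"hook",rr.apply([0,0,.054])+t)
for n,pa,pb in [("flux",a(231,172),b(449,235)),]: pass
E
```

```text
cams [array([ 0.026, -0.449,  0.989]), array([ 0.665, -0.925,  0.648])]
stand (array([0.50719312, 0.23616943, 1.34691721]), [[-1.0, -1.2], [-3.1, 0.3], [0.6, 1.0], [0.2, -1.2], [-0.2, 0.8], [-0.2, 0.7], [-0.1, 0.6], [2.3, -1.3], [1.7, -1.6]])
tray (array([ 0.58101653, -0.00394827,  1.68748038]), [[0.1, 0.2], [1.4, -0.5], [0.4, -0.4], [0.5, -0.8], [-2.0, -1.6], [0.0, -3.6], [-1.5, 0.3], [0.1, 0.3]])
clip [ 0.50489723 -0.21914199  1.63484201  0.15862297] [[0.9, 0.5], [-0.0, 1.3], [1.9, 0.4], [-1.4, 0.7], [0.1, -0.5], [-0.3, -1.2], [-1.6, -1.6], [-0.9, -0.9], [1.8, -5.5], [-0.8, 1.5]]
grip [ 0.50542151 -0.22731671  0.16435874] hook [ 0.50291489 -0.18823236  0.20285719]
```

>>> move_arm --plan '[[[0, -1, 6, 0, 0, 3], [2, -3, 5, 0, 0, 3], [3, -3.7, 4, 0, 0, 3], [3.7, -4.7, 2, 0, 0, 3], [3.8, -4.7, 0, 0, 0, 1.6]]]' --jaw -1

```text
time: 2.12
ee_pos: [0.404, 0.3888, 0.4034]
eef_rot: [3.137, 0.002, 2.92]
contact_force: [1.1, -0.5, -0.1]
width: 0.0855
grasp_force: 0.0
```

>>> move_arm --plan '[[[3.8, -4.7, 0, 0, 0, 0], [3.8, -4.7, 0, 0, 0, 0], [3, -3.7, 0, 0, 0, 0], [2, -2, 0, 0, 0, 0], [0, 0, 0, 0, 0, 0]]]'

```text
time: 2.75
ee_pos: [0.5302, 0.2356, 0.4009]
eef_rot: [-3.14, 0.001, 2.913]
contact_force: [0.8, 0.6, -0.2]
width: 0.0851
grasp_force: 0.0
```

```bash
python3 - <<'E'
from h import *
from plant import viewer,readout,find_in,masks_of
o=readout.get_obs();print(o["ee_pos"].round(4),o["eef_rot"].round(3),o["joint_pos"].round(2),o["time"])
s=viewer.snapshot("wrist");cv2.imwrite("pics/w1.png",s["color"][:,:,::-1])
c=-s["view"][:3,:3].T@s["view"][:3,3];print(c.round(3),s["K"].round(1).tolist())
r,t=pose([.5072,.2362,1.3469])
for l in [(9,-35,270),(-2,81,270),(-2,30,270),(-45,70,6)]: print(l,proj(s,r.apply(np.array(l)/1e3)+t).round(1))
E
```

```text
[0.5302 0.2356 0.4009] [-3.140e+00  1.000e-03  2.913e+00] [-0.36  0.47 -0.24  1.44  0.12  1.24  0.73] 2.75
[0.458 0.252 0.541] [[285.9, 0.0, 323.9], [0.0, 285.9, 202.2], [0.0, 0.0, 1.0]]
(9, -35, 270) [[328.7 206.3]]
(-2, 81, 270) [[316.1  80.5]]
(-2, 30, 270) [[316.8 139.8]]
(-45, 70, 6) [[295.8 104.5]]
```

View pics/w1.png

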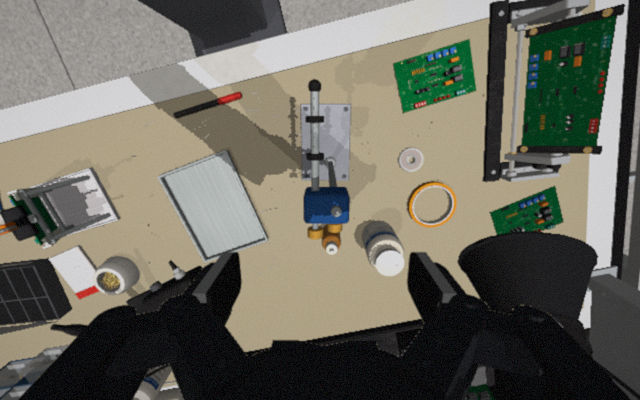

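Wrist view: boss head at (327,205), collars at (315,119)/(316,157), tray corners (161,180),(226,151),(267,238),(206,260). The fit agrees to about 1–2 px, so I'll descend.

>>> move_arm --plan '[[[0.7, 0, -3, 0, 0, 0.3], [0.6, 0.2, -4, 0, 0, 0], [0, 0, -4, 0, 0, 0], [0, 0, -3, 0, 0, 0], [0, 0, -0.9, 0, 0, 0]]]'

```text
time: 3.42
ee_pos: [0.5394, 0.2416, 0.2506]
eef_rot: [-3.14, -0.004, 2.926]
contact_force: [0.2, -0.6, 0.1]
width: 0.0851
grasp_force: 0.0
```

```bash
python3 - <<'E'
from h import *
from plant import viewer,readout,find_in,masks_of
o=readout.get_obs();print(o["ee_pos"].round(4),o["eef_rot"].round(3))
s=viewer.snapshot("wrist");a=s["color"][:,:,::-1];s2=viewer.snapshot("side")
b=s2["color"][:,:,::-1][120:240,260:420]
cv2.imwrite("pics/w2.png",np.vstack([cv2.resize(a[100:400,120:520],(600,450))[:,:],cv2.resize(b,(600,450))])[:,:][:900:1][::1] if 0 else np.hstack([cv2.resize(a[:,120:520],(400,400)),cv2.resize(b,(400,400))]))
E
```

```text
[0.5394 0.2416 0.2506] [-3.14  -0.004  2.926]
```

View pics/w2.png

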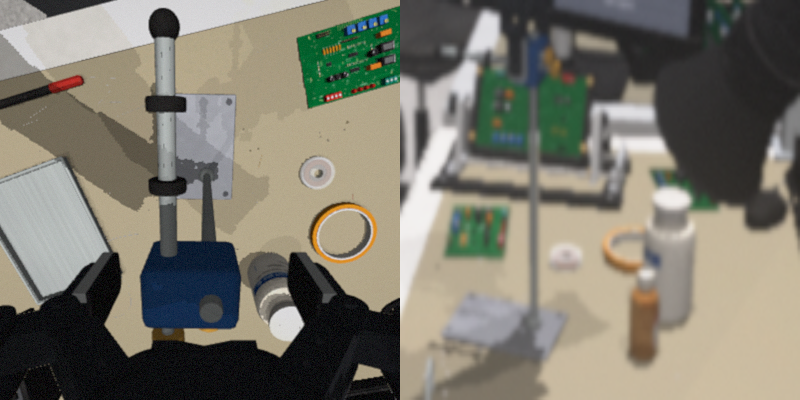

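Left crop: block centre at u≈190, finger midpoint at ≈205, so the tool is about 6 mm too far in +y. I'll correct that and close.

>>> move_arm --plan '[[[0.4, -0.6, 0.1, 0, 0, -0.5], [0, 0, 0, 0, 0, 0]]]'

```text
time: 3.78
ee_pos: [0.5469, 0.2337, 0.2545]
eef_rot: [3.14, 0.003, 2.913]
contact_force: [-0.5, 0.6, 0.9]
width: 0.0855
grasp_force: 0.0
```

```bash
python3 - <<'E'
from h import *
from plant import viewer,readout
o=readout.get_obs();print(o["ee_pos"].round(4),o["eef_rot"].round(3))
s=viewer.snapshot("wrist");a=s["color"]
hsv=cv2.cvtColor(a,cv2.COLOR_RGB2HSV);m=cv2.inRange(hsv,(105,130,30),(122,255,255))
n,l,st,c=cv2.connectedComponentsWithStats(m);i=1+np.argsort(-st[1:,4])[:3];print(st[i],c[i])
for row in (270,290,310):
    g=a[row].sum(1).astype(int);print(row,[int(x) for x in np.where(np.abs(np.diff(g))>120)[0]])
E
```

```text
[0.5469 0.2337 0.2545] [3.140e+00 3.000e-03 2.913e+00]
[[ 276  223   98   83 6264]
 [ 467    2   43   22  274]
 [ 583  210   37   18  211]] [[322.84179438 264.63601533]
 [488.14963504  12.45985401]
 [600.06635071 217.96208531]]
270 [155, 199, 200, 201, 239, 240, 274, 408, 446, 447, 552]
290 [184, 238, 239, 275, 276, 371, 379, 387, 462, 463, 514, 515]
310 [16, 136, 139, 140, 156, 229, 230, 285, 316, 393, 395, 396, 416, 417, 418, 506, 507]
```

>>> move_arm --plan '[[[-0.2, 0, 0, 0, 0, 0], [0, 0, 0, 0, 0, 0], [0, 0, 0, 0, 0, 0], [0, 0, 0, 0, 0, 0], [0, 0, 0, 0, 0, 0]]]' --jaw 1

```text
time: 4.45
ee_pos: [0.544, 0.2346, 0.2535]
eef_rot: [3.141, 0.001, 2.915]
contact_force: [1.9, 0.9, 2.4]
width: 0.0431
grasp_force: 63.2
```

```bash
python3 - <<'E'
from h import *
from plant import viewer,readout
o=readout.get_obs();print(o["ee_pos"].round(4),o["eef_rot"].round(4),o["width"],o["grasp_force"])
s=viewer.snapshot("wrist");cv2.imwrite("pics/w3.png",s["color"][:,:,::-1])
E
```

```text
[0.544  0.2346 0.2535] [3.1406e+00 9.0000e-04 2.9148e+00] 0.0430571158998109 63.19957137107849
```

View pics/w3.png

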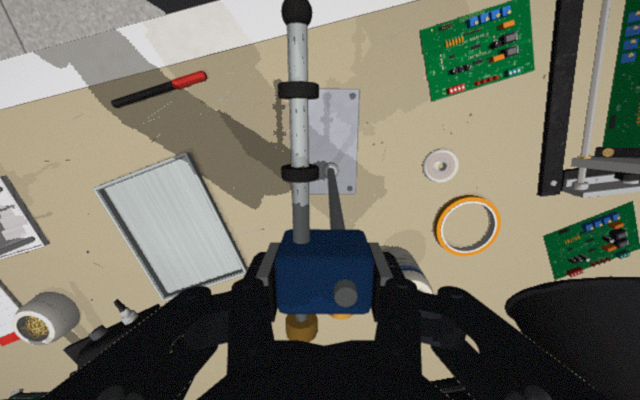

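Boss gripped (43 mm, 63 N). The tray corners are at (95,188), (187,153), (246,270), (165,298); I'll refit the tray with them.

```bash
python3 - <<'E'
from h import *
from plant import viewer,readout
A=viewer.snapshot("scene");B=viewer.snapshot("side");W=viewer.snapshot("wrist")
a=lambda u,v:np.array([180+u/2.4,130+v/2.4]); b=lambda u,v:np.array([170+u/2.4,130+v/2.4])
w=[(W,(70,95,16),np.array([95,188])),(W,(70,-95,16),np.array([165,298])),(W,(-70,0,16),np.array([187,153])) ]
tw=[(W,(-70,95,16),(95,188)),(W,(70,95,16),(187,153)),(W,(70,-95,16),(246,270)),(W,(-70,-95,16),(165,298))]
tr=[(A,(70,-95,16),a(302,210)),(A,(-70,-95,16),a(394,254)),(A,(-70,95,16),a(320,367)),(A,(70,95,16),a(219,317)),
 (B,(-70,95,16),b(268,353)),(B,(-70,-95,16),b(447,355)),(B,(70,-95,16),b(438,273)),(B,(70,95,16),b(270,275))]
print(fit(tw,[.5,0,1.6]));p,r=fit(tr+tw,[.5,0,1.6]);print(p,r)
c,s=np.cos(p[2]),np.sin(p[2]);h=p[:2]+[c*.009+s*.035,s*.009-c*.035];print("head target",h)
print("base corner",[proj(W,(pose([.5072,.2342,1.344])[0].apply(np.array(l)/1e3)+[.5072,.2342,0]))[0].round() for l in [(45,70,6),(45,-70,6)]])
E
```

```text
(array([0.57852904, 0.00884537, 1.69700259]), [[-0.2, -0.5], [-0.4, -1.5], [1.5, 1.9], [-0.3, 1.9]])
[0.5799639  0.00588242 1.69117909] [[-2.7, -1.0], [-1.6, -1.9], [-2.5, -2.0], [-2.2, -2.1], [-1.6, -3.9], [-0.2, -6.0], [-1.9, -1.7], [0.2, -1.6], [-1.5, 0.6], [-1.6, 0.2], [-0.3, 3.5], [-2.2, 2.9]]
head target [0.61362976 0.01902052]
base corner [array([352.,  89.]), array([349., 196.])]
```

>>> move_arm --plan '[[[0, 0, 0.7, 0, 0, 0], [0, 0, 1.2, 0, 0, 0], [0, 0, 1.3, 0, 0, 0], [0, -0.8, 0.9, 0, 0, 0], [0.3, -1.4, 0.3, 0, 0, 1]]]'

```text
time: 5.28
ee_pos: [0.5466, 0.2123, 0.2983]
eef_rot: [3.141, 0.001, 2.934]
contact_force: [0.4, -0.5, -5.9]
width: 0.0436
grasp_force: 62.4
```

>>> move_arm --plan '[[[0.6, -2, 0, 0, 0, 2], [0.9, -2.7, 0, 0, 0, 2.5], [1, -3, 0, 0, 0, 2.8], [1, -3, 0, 0, 0, 2.8], [1, -3, 0, 0, 0, 2.8]]]'

```text
time: 5.9
ee_pos: [0.5916, 0.0733, 0.2975]
eef_rot: [-3.141, -0.0, -3.125]
contact_force: [-0.2, 0.7, -5.2]
width: 0.0434
grasp_force: 62.4
```

>>> move_arm --plan '[[[0.9, -2.5, 0, 0, 0, 2.5], [0.7, -2, 0, 0, 0, 1.7], [0.4, -1.3, 0, 0, 0, 1], [0.3, -0.8, 0, 0, 0, 0.5], [0, 0, 0, 0, 0, 0]]]'

```text
time: 6.52
ee_pos: [0.6146, 0.009, 0.2972]
eef_rot: [3.142, -0.0, -3.027]
contact_force: [-0.1, 0.2, -5.4]
width: 0.0435
grasp_force: 62.4
```

```bash
python3 - <<'E'
from h import *
from plant import viewer,readout
o=readout.get_obs();print(o["ee_pos"].round(4),o["eef_rot"].round(4),o["width"],o["grasp_force"],o["contact_force"].round(1),o["torque"].round(2))
s=viewer.snapshot("wrist");A=viewer.snapshot("scene");np.savez("s1.npz",wv=s["view"],wk=s["K"],av=A["view"],ak=A["K"])
cv2.imwrite("pics/w4.png",np.hstack([cv2.resize(s["color"][:,170:430],None,fx=1.4,fy=1.4),cv2.resize(A["color"][130:330,220:420],(436,560)[::1])])[:,:,::-1])
E
```

```text
[0.6146 0.009  0.2972] [ 3.1416e+00 -1.0000e-04 -3.0271e+00] 0.04351851651384051 62.35631346702576 [-0.1  0.2 -5.4] [ 0.02 -0.12 -0.02]
```

View pics/w4.png

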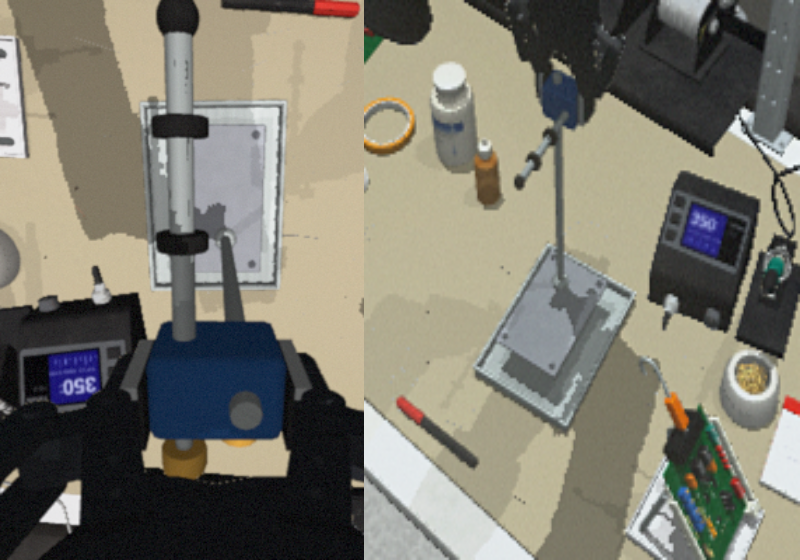

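Base sits inside the tray outline (wrist crop: tray u 142–285, base right edge 268), about 6 mm off toward +x and +y. I'll shift it a bit and lower.

>>> move_arm --plan '[[[-0.2, -0.2, -0.8, 0, 0, 0], [-0.2, -0.2, -1.2, 0, 0, 0], [0, 0, -1.2, 0, 0, 0], [0, 0, -0.5, 0, 0, 0], [0, 0, 0, 0, 0, 0]]]'

```text
time: 7.25
ee_pos: [0.6103, 0.0054, 0.2595]
eef_rot: [3.141, -0.001, -3.026]
contact_force: [-0.1, 0.4, -4.1]
width: 0.0436
grasp_force: 62.3
```

>>> move_arm --plan '[[[0, 0, -0.2, 0, 0, 0], [0, 0, -0.1, 0, 0, 0], [0, 0, 0, 0, 0, 0]]]'

```text
time: 7.62
ee_pos: [0.6106, 0.0053, 0.2573]
eef_rot: [3.142, 0.0, -3.026]
contact_force: [-0.4, -0.1, -5.0]
width: 0.0432
grasp_force: 62.3
```

>>> move_arm --plan '[[[0, 0, -0.1, 0, 0, 0], [0, 0, 0, 0, 0, 0]]]'

```text
time: 7.88
ee_pos: [0.611, 0.0054, 0.2566]
eef_rot: [3.141, 0.001, -3.026]
contact_force: [0.2, 0.4, -3.1]
width: 0.0433
grasp_force: 62.7
```

>>> move_arm --plan '[[[0, 0, -0.1, 0, 0, 0], [0, 0, 0, 0, 0, 0]]]'

```text
time: 8.12
ee_pos: [0.6111, 0.0054, 0.2565]
eef_rot: [-3.142, 0.002, -3.027]
contact_force: [-1.6, 0.7, 5.4]
width: 0.0434
grasp_force: 63.6
```

>>> move_arm --plan '[[[0, 0, 0, 0, 0, 0], [0, 0, 0, 0, 0, 0], [0, 0, 0, 0, 0, 0], [0, 0, 0, 0, 0, 0]]]' --jaw -1

```text
time: 8.62
ee_pos: [0.6106, 0.0053, 0.255]
eef_rot: [3.141, -0.0, -3.026]
contact_force: [-0.2, -0.1, -0.6]
width: 0.0857
grasp_force: 0.0
```

>>> move_arm --plan '[[[0, 0, 1.5, 0, 0, 0], [0, 0, 3, 0, 0, 0], [0, 0, 5, 0, 0, 0], [0, 0, 5, 0, 0, 0], [0, 0, 0, 0, 0, 0]]]'

```text
time: 9.25
ee_pos: [0.6129, 0.006, 0.406]
eef_rot: [3.141, 0.011, -3.027]
contact_force: [0.7, 0.5, -0.9]
width: 0.0852
grasp_force: 0.0
```

```bash
python3 - <<'E'
from h import *
from plant import viewer,readout
o=readout.get_obs();print(o["ee_pos"].round(4),o["eef_rot"].round(4),o["width"],o["joint_pos"].round(2))
s=viewer.snapshot("wrist");A=viewer.snapshot("scene")
np.savez("s2.npz",wv=s["view"],wk=s["K"])
cv2.imwrite("pics/w5.png",np.hstack([s["color"][:,:430],cv2.resize(A["color"][130:330,230:415],(370,400))])[:,:,::-1])
E
```

```text
[0.6129 0.006  0.406 ] [ 3.1414  0.0111 -3.0266] 0.08518196850008945 [ 0.1   0.53 -0.34  1.33  0.18  1.3   1.44]
```

View pics/w5.png

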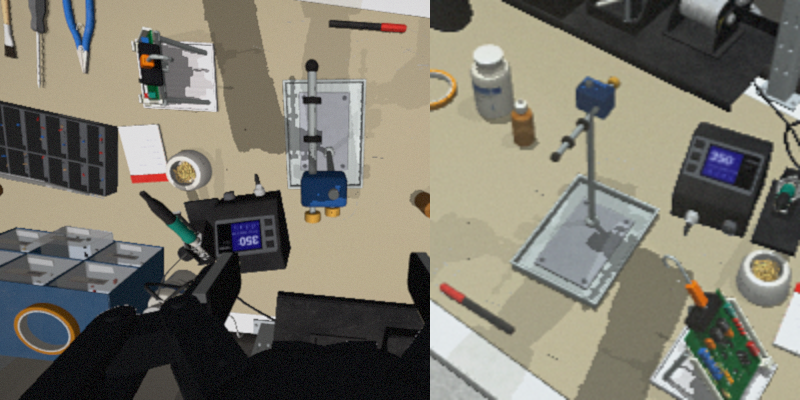

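Stand is upright in the tray, with its collars at (312,100)/(310,146). The clip's orange grip is at (148,60). Now I'll swing to the rack: yaw −93°, then a 20° tilt.

>>> move_arm --plan '[[[-1, -2.5, 0, 0, 0, -9], [-1, -3, 0, 0, 0, -10], [-1.3, -3, 0, 0, 0, -10], [-1.3, -3, 0, 0, 0, -10], [-1.3, -3, 0, 0, 0, -10]]]' --jaw -0.3

```text
time: 9.98
ee_pos: [0.5501, -0.1406, 0.3987]
eef_rot: [-3.14, -0.003, 2.396]
contact_force: [-0.2, 0.3, -0.2]
width: 0.0552
grasp_force: 0.0
```

>>> move_arm --plan '[[[-1.3, -3, -1.5, 0, 0, -10], [-1.3, -3, -1.5, 0, 0, -10], [-1.2, -2.5, -2, 0, 0, -10], [-1, -2, -2, 0, 0, -9], [0, -0.6, -1, 0, 0, -5]]]'

```text
time: 10.6
ee_pos: [0.5008, -0.2521, 0.3178]
eef_rot: [-3.136, -0.001, 1.627]
contact_force: [0.5, 0.7, 0.1]
width: 0.0553
grasp_force: 0.0
```

>>> move_arm --plan '[[[0, 0, -2, 7, 0.4, 0], [0, 0, -2, 7, 0.4, 0], [0, 0, -1, 6, 0.4, 0], [0, 0, 0, 0, 0, 0]]]'

```text
time: 11.1
ee_pos: [0.5014, -0.2526, 0.2673]
eef_rot: [-3.137, -0.351, 1.627]
contact_force: [1.1, 0.6, -0.5]
width: 0.0554
grasp_force: 0.0
```

```bash
python3 - <<'E'
from h import *
from plant import viewer,readout,masks_of,find_in
o=readout.get_obs();print(o["ee_pos"].round(4),o["eef_rot"].round(4),o["width"],o["joint_pos"].round(2))
s=viewer.snapshot("wrist");A=viewer.snapshot("scene")
np.savez("s3.npz",wv=s["view"],wk=s["K"])
r,t=pose([.5049,-.2191,1.6348,.1586],np.radians(35))
for l in [(-10,0,0),(-10,0,17),(0,0,62),(0,25,-22),(0,-25,-22)]: print(l,proj(s,r.apply(np.array(l)/1e3)+t).round(1))
big=cv2.resize(A["color"][145:235,170:330],None,fx=2,fy=2,interpolation=cv2.INTER_CUBIC)
cv2.imwrite("pics/w6.png",s["color"][:,:,::-1])
E
```

```text
[ 0.5014 -0.2526  0.2673] [-3.137  -0.3512  1.6274] 0.05535680219422897 [ 0.58  0.67 -0.05  1.54 -0.28  1.15  0.74]
(-10, 0, 0) [[330.6 213.3]]
(-10, 0, 17) [[330.8 201.7]]
(0, 0, 62) [[331.2 154.8]]
(0, 25, -22) [[305.  218.3]]
(0, -25, -22) [[355.4 218. ]]
```

View pics/w6.png

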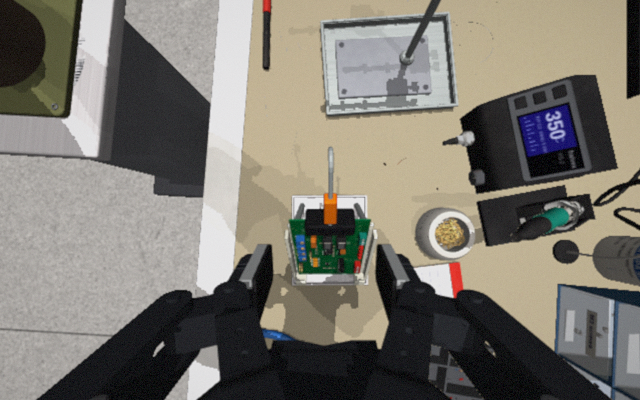

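Wrist view: grip from (330,195) to (330,222), hook top (331,148), about 5 px above the prediction. I'll refit using the orange colour in all views.

```bash
cat >> h.py <<'E'
def orange(s,c,rad=25):
    hsv=cv2.cvtColor(s["color"],cv2.COLOR_RGB2HSV);m=cv2.inRange(hsv,(8,190,120),(18,255,255))
    n,l,st,ce=cv2.connectedComponentsWithStats(m)
    k=[i for i in range(1,n) if np.hypot(*(ce[i]-c))<rad and st[i,4]>15]
    k=max(k,key=lambda i:st[i,4]);return ce[k],st[k]
E
python3 - <<'E'
from h import *
from plant import viewer
A=viewer.snapshot("scene");B=viewer.snapshot("side");W=viewer.snapshot("wrist")
a=lambda u,v:np.array([180+u/2.4,130+v/2.4]); b=lambda u,v:np.array([170+u/2.4,130+v/2.4])
oc={}
for n,s,c in [("A",A,a(440,353)),("B",B,b(240,305)),("W",W,(330,208))]:
    oc[n]=orange(s,c);print(n,oc[n])
L=np.radians(35)
obs=[(A,(-10,0,0),oc["A"][0]),(B,(-10,0,0),oc["B"][0]),(A,(0,0,62),a(406,309)),(B,(0,0,62),b(245,238))]
wo=[(W,(-16,0,0),oc["W"][0]),(W,(0,0,63),np.array([331,148.])),(W,(-10,25,-22),(306,210)),(W,(-10,-25,-22),(354,210))]
for q in (obs,obs+wo[:2]):
    p,r=fit(q,[.505,-.22,1.635,.16],L);rr,t=pose(p,L);print(p,r,"grip",rr.apply([-.01,0,0])+t,"hook",rr.apply([0,0,.054])+t)
print(proj(W,[.4993,-.246,.2]),)
# stand gap check from scene view: crop coords from w5 right half (scale2, offset 230,130)
e=lambda u,v:np.array([230+(u-430)/2,130+v/2])
st=[(A,(-2,81,270),e(556,156)),(A,(9,-35,270),e(596,97)),(A,(9,-35,6),e(592,222)),(A,(-2,30,270),e(576,131))]
p,r=fit(st,[.58,0,1.69]);print(p,r);rr,t=pose(p);print("gap",rr.apply([-.002,.03,.273])+t)
E
```

```text
A (array([363.375     , 276.41071429]), array([358, 270,  11,  13,  56], dtype=int32))Traceback (most recent call last):
  File "<stdin>", line 7, in <module>
  File "h.py", line 19, in orange
    k=max(k,key=lambda i:st[i,4]);return ce[k],st[k]
ValueError: max() iterable argument is empty
```

```bash
python3 - <<'E'
from h import *
from plant import viewer
A=viewer.snapshot("scene");B=viewer.snapshot("side");W=viewer.snapshot("wrist")
a=lambda u,v:np.array([180+u/2.4,130+v/2.4]); b=lambda u,v:np.array([170+u/2.4,130+v/2.4])
B0=cv2.imread("pics/side0.png")[:,:,::-1]
oA=orange(A,a(440,353))[0];oB=orange({"color":np.ascontiguousarray(B0)},b(240,305))[0];oW,sW=orange(W,(330,208));print(oA,oB,oW,sW)
L=np.radians(35)
obs=[(A,(-10,0,0),oA),(B,(-10,0,0),oB),(A,(0,0,62),a(406,309)),(B,(0,0,62),b(245,238))]
wo=[(W,(-16,0,0),oW),(W,(0,0,63),np.array([331,148.]))]
for q in (obs,obs+wo):
    p,r=fit(q,[.505,-.22,1.635,.16],L);rr,t=pose(p,L);print(p,r,"grip",rr.apply([-.01,0,0])+t,"hook",rr.apply([0,0,.054])+t)
e=lambda u,v:np.array([230+(u-430)/2,130+v/2])
st=[(A,(-2,81,270),e(556,156)),(A,(9,-35,270),e(596,97)),(A,(9,-35,6),e(592,222)),(A,(-2,30,270),e(576,131))]
p,r=fit(st,[.58,0,1.69]);print(p,r);rr,t=pose(p);print("gap",rr.apply([-.002,.03,.273])+t)
E
```

```text
Traceback (most recent call last):
  File "h.py", line 19, in orange
    k=max(k,key=lambda i:st[i,4]);return ce[k],st[k]
ValueError: max() iterable argument is empty
```

```bash
sed -i 's/(8,190,120),(18,255,255)/(6,140,90),(20,255,255)/' h.py; python3 - <<'E'
from h import *
from plant import viewer
A=viewer.snapshot("scene");B=viewer.snapshot("side");W=viewer.snapshot("wrist")
a=lambda u,v:np.array([180+u/2.4,130+v/2.4]); b=lambda u,v:np.array([170+u/2.4,130+v/2.4])
try: oB=orange({"color":np.ascontiguousarray(cv2.imread("pics/side0.png")[:,:,::-1])},b(240,305))[0]
except ValueError: oB=b(240,305)
oA=orange(A,a(440,353))[0];oW,sW=orange(W,(330,208));print(oA,oB,b(240,305),oW,sW)
L=np.radians(35)
obs=[(A,(-10,0,0),oA),(B,(-10,0,0),oB),(A,(0,0,62),a(406,309)),(B,(0,0,62),b(245,238))]
wo=[(W,(-16,0,0),oW),(W,(0,0,63),np.array([331,148.]))]
for q in (obs,obs+wo):
    p,r=fit(q,[.505,-.22,1.635,.16],L);rr,t=pose(p,L);print(p,r,"grip",rr.apply([-.01,0,0])+t,"hook",rr.apply([0,0,.054])+t)
e=lambda u,v:np.array([230+(u-430)/2,130+v/2])
st=[(A,(-2,81,270),e(556,156)),(A,(9,-35,270),e(596,97)),(A,(9,-35,6),e(592,222)),(A,(-2,30,270),e(576,131))]
p,r=fit(st,[.58,0,1.69]);print(p,r);rr,t=pose(p);print("gap",rr.apply([-.002,.03,.273])+t)
E
```

```text
[363.19480519 276.58441558] [269.8372093  257.29069767] [270.         257.08333333] [326.79142857 211.62857143] [321 196  13  31 350]
[ 0.50482389 -0.21743237  1.63122369  0.15756489] [[0.4, 0.9], [0.3, 1.0], [-0.5, -0.6], [-0.1, -1.2]] grip [ 0.50531858 -0.22560894  0.16330066] hook [ 0.50295341 -0.18651578  0.2017991 ]
[ 0.50462419 -0.21097271  1.58070898  0.15409601] [[-2.2, 0.5], [0.7, 0.7], [-2.6, -1.6], [1.3, -1.3], [0.0, 0.4], [-0.3, 0.4]] grip [ 0.50470539 -0.21916383  0.15983177] hook [ 0.50431717 -0.18000111  0.19833022]
[ 0.58157535 -0.00530804  1.71509367] [[-0.4, 1.3], [-0.8, -0.8], [2.2, -0.3], [0.3, 0.0]]
gap [ 0.55217473 -0.01160117  0.273     ]
```

>>> move_arm --plan '[[[0.2, 1, -3.5, 0, 0, 0], [0.2, 1, -3, 0, 0, 0], [0, 0.7, -2, 0, 0, 0], [0, 0, 0, 0, 0, 0]]]'

```text
time: 12.15
ee_pos: [0.5068, -0.2226, 0.1841]
eef_rot: [-3.14, -0.352, 1.634]
contact_force: [0.1, 0.9, 0.3]
width: 0.0554
grasp_force: 0.0
```

```bash
python3 - <<'E'
from h import *
from plant import viewer,readout
o=readout.get_obs();print(o["ee_pos"].round(4),o["eef_rot"].round(4),o["width"])
s=viewer.snapshot("wrist")
print(orange(s,(327,200),60))
L=np.radians(35);p=[.505,-.2148,1.62,.158];rr,t=pose(p,L);print(proj(s,rr.apply([[-.01,0,0],[-.016,0,.017],[-.016,0,-.017],[0,0,.063]])+t).round(1))
cv2.imwrite("pics/w7.png",cv2.resize(s["color"][60:360,170:490],None,fx=2,fy=2)[:,:,::-1])
E
```

```text
[ 0.5068 -0.2226  0.1841] [-3.14   -0.3519  1.6339] 0.05543875305505634
(array([320.56870748, 253.02312925]), array([310, 232,  21,  41, 735], dtype=int32))
[[322.  252.3]
 [321.9 247.3]
 [321.8 273.1]
 [322.5 167.9]]
```

View pics/w7.png

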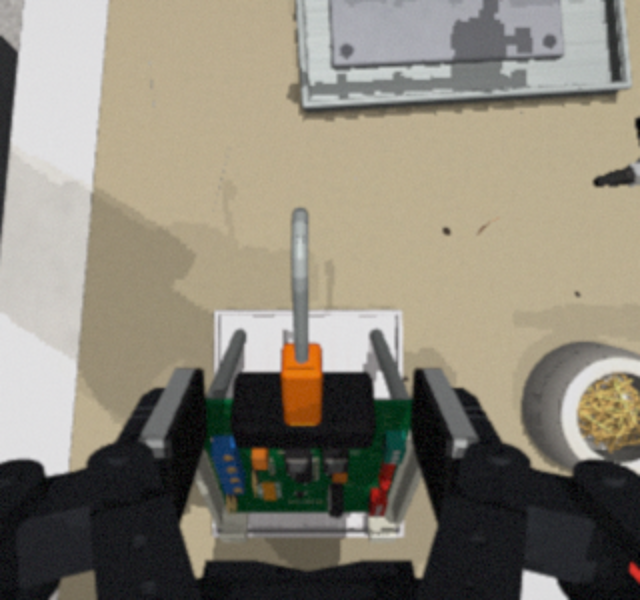

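The fit matches here: orange front face at v 247–272 as predicted, bar about 2 mm left of the finger midpoint. Final approach and close.

>>> move_arm --plan '[[[-0.2, 0.3, -1.5, 0, 0, 0], [0, 0.3, -1.2, 0, 0, 0], [0, 0, -0.5, 0, 0, 0], [0, 0, 0, 0, 0, 0]]]'

```text
time: 12.7
ee_pos: [0.5057, -0.218, 0.1532]
eef_rot: [3.14, -0.35, 1.633]
contact_force: [-0.4, -0.2, 0.3]
width: 0.0555
grasp_force: 0.0
```

>>> move_arm --plan '[[[0, 0, 0, 0, 0, 0], [0, 0, 0, 0, 0, 0], [0, 0, 0, 0, 0, 0], [0, 0, 0, 0, 0, 0], [0, 0, 0, 0, 0, 0]]]' --jaw 1

```text
time: 13.32
ee_pos: [0.5057, -0.218, 0.1534]
eef_rot: [3.14, -0.349, 1.634]
contact_force: [-1.2, -0.8, 3.7]
width: 0.0106
grasp_force: 61.0
```

```bash
python3 - <<'E'
from h import *
from plant import viewer,readout
o=readout.get_obs();print(o["ee_pos"].round(4),o["eef_rot"].round(4),o["width"],o["grasp_force"],o["joint_pos"].round(2))
s=viewer.snapshot("wrist");cv2.imwrite("pics/w8.png",cv2.resize(s["color"][100:400,170:490],None,fx=2,fy=2)[:,:,::-1])
E
```

```text
[ 0.5057 -0.218   0.1534] [ 3.14   -0.3492  1.6337] 0.010641252701533174 61.02139949798584 [ 0.55  0.79 -0.08  1.7  -0.32  0.86  0.78]
```

View pics/w8.png

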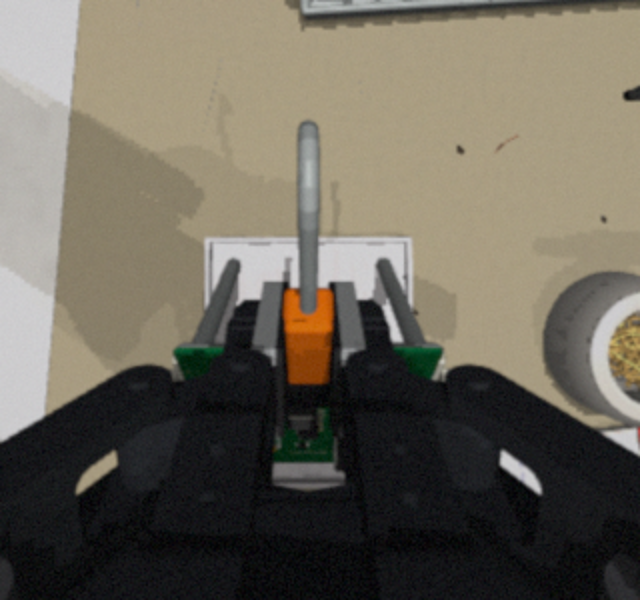

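Grip is pinched (10.6 mm, 61 N), with the hook top at full-frame (324,160). I'll measure the clip in the hand and plan the hang.

```bash
cat >> h.py <<'E'
def toolpose(o):
    return R.from_euler('xyz',o["eef_rot"]),np.array(o["ee_pos"])
E
python3 - <<'E'
from h import *
from plant import viewer,readout
o=readout.get_obs();W=viewer.snapshot("wrist");Rt,tt=toolpose(o)
pts=np.array([(0,0,64),(-4,0,17),(-16,0,17),(-16,0,-17)])/1e3;uv=np.array([(324,160),(324.5,244.5),(324.5,260),(324.5,292)])
def f(q):
    r,t=pose([q[0],q[1],1.634,q[2]],q[3]);return np.r_[(proj(W,r.apply(pts)+t)-uv).ravel(),(q[3]-np.radians(35))*100]
q=least_squares(f,[.505,-.2148,.158,.61]).x;print(q,np.degrees(q[3]),f(q).round(1))
C=pose([.505,-.2155,1.634,.1585],np.radians(35))
for nm,c in (("prior",C),("wrist",pose([q[0],q[1],1.634,q[2]],q[3]))):
    rel=Rt.inv()*c[0];off=Rt.inv().apply(c[1]-tt);print(nm,"origin in tool mm",(off*1e3).round(1),"grip",(Rt.inv().apply(c[0].apply([-.01,0,0])+c[1]-tt)*1e3).round(1))
    Rc=R.from_euler('z',1.70);T=Rc*rel.inv()
    for lab,P in (("pre",np.array([.5565,-.062,.244])),("in",np.array([.550,-.0125,.244])),("hang",np.array([.550,-.0125,.219]))):
        print(lab,(P-T.apply(off)).round(4))
    print("turn deg",np.degrees((T*Rt.inv()).as_rotvec()).round(1),T.as_euler('xyz').round(3))
E
```

```text
[ 0.50551631 -0.21421202  0.15862674  0.62091157] 35.575612638456334 [ 0.4  0.8 -0.2 -4.5 -0.1  3.2 -0.2  0.1  1. ]
prior origin in tool mm [ 4.1 -0.6 -4. ] grip [ -1.6  -0.5 -12.2]
pre [ 0.5569 -0.0611  0.2383]
in [ 0.5504 -0.0116  0.2383]
hang [ 0.5504 -0.0116  0.2133]
turn deg [34.8  3.4  3.7] [ 3.14  -0.96   1.699]
wrist origin in tool mm [ 5.4  0.  -3.7] grip [ -0.3   0.1 -11.9]
pre [ 0.5565 -0.062   0.2375]
in [ 0.55   -0.0125  0.2375]
hang [ 0.55   -0.0125  0.2125]
turn deg [35.4  3.4  3.7] [ 3.14  -0.97   1.699]
```

>>> move_arm --plan '[[[0, 0, 1, 0, 0, 0], [0, 0, 2.5, 0, 0, 0], [0, 0, 3.5, 0, 0, 0], [0, 0, 3.5, 0, 0, 0], [0, 0, 2.5, 0, 0, 0]]]'

```text
time: 14.05
ee_pos: [0.5057, -0.2175, 0.285]
eef_rot: [3.139, -0.349, 1.634]
contact_force: [-0.4, -0.0, -1.6]
width: 0.0107
grasp_force: 60.6
```

>>> move_arm --plan '[[[0, 0.5, 1.5, 5, 0.5, 0.5], [0.5, 1, 0.5, 6, 0.6, 0.6], [0.5, 1, 0.5, 6, 0.6, 0.6], [0.5, 1, 0, 6, 0.6, 0.7], [0.5, 1, 0, 6, 0.6, 0.7]]]'

```text
time: 14.68
ee_pos: [0.5256, -0.1727, 0.3086]
eef_rot: [-3.135, -0.861, 1.685]
contact_force: [-0.7, -0.3, -0.9]
width: 0.0106
grasp_force: 60.6
```

>>> move_arm --plan '[[[0.5, 1, 0, 6, 0.5, 0.6], [0.5, 1.2, 0, 0, 0, 0], [0.5, 1, 0, 0, 0, 0], [0, 0.5, 0, 0, 0, 0], [0, 0, 0, 0, 0, 0]]]'

```text
time: 15.3
ee_pos: [0.5405, -0.1349, 0.3091]
eef_rot: [3.14, -0.962, 1.703]
contact_force: [-0.0, -0.8, -0.8]
width: 0.0108
grasp_force: 60.6
```

>>> move_arm --plan '[[[0.5, 2, -1, 0, 0, 0], [0.5, 2, -1.5, 0, 0, 0], [0.4, 2, -2, 0, 0, 0], [0.2, 1.3, -2.6, 0, 0, 0], [0, 0, 0, 0, 0, 0]]]'

```text
time: 15.92
ee_pos: [0.5555, -0.0619, 0.2364]
eef_rot: [-3.137, -0.965, 1.698]
contact_force: [-0.7, -0.5, -0.5]
width: 0.0105
grasp_force: 60.6
```

```bash
python3 - <<'E'
from h import *
from plant import viewer,readout,masks_of
o=readout.get_obs();Rt,tt=toolpose(o);print(tt.round(4),o["eef_rot"].round(3),o["joint_pos"].round(2))
Rc=R.from_euler('z',1.70);off=np.array([4.8,-.3,-3.9])/1e3;t=tt+Rt.apply(off);print("origin",t)
A=viewer.snapshot("scene");B=viewer.snapshot("side");W=viewer.snapshot("wrist")
for n,s in (("scene",A),("side",B),("wrist",W)):
    cv2.imwrite(f"pics/pre_{n}.png",s["color"][:,:,::-1])
    g=proj(s,Rc.apply([-.01,0,0])+t)[0];hk=proj(s,Rc.apply([0,0,.054])+t)[0];gp=proj(s,[.55,-.0125,.273])[0]
    try: oc,st=orange(s,g,30)
    except ValueError: oc=st=None
    print(n,"grip pred",g.round(1),"orange",oc,st,"hook pred",hk.round(1),"gap pred",gp.round(1))
    for nm in ("clip_hook","stand_gap","stand_head","clip_grip"):
        d=masks_of(nm,s)[:2];print("  ",nm,[(round(x["score"],2),np.round(x["centre"][::-1],1).tolist(),int(x["region"].sum())) for x in d])
E
```

```text
[ 0.5555 -0.0619  0.2364] [-3.137 -0.965  1.698] [ 0.57  0.93 -0.26  1.49 -0.62  1.34  0.83]
origin [ 0.55532113 -0.06237894  0.24252098]
scene grip pred [324.3 213. ] orange None None hook pred [320.8 196.3] gap pred [303.  195.3]
   clip_hook [(0.91, [318.8, 236.0], 498)]
   stand_gap [(0.66, [307.9, 253.7], 957)]
   stand_head [(0.88, [303.8, 253.3], 867)]
   clip_grip [(0.91, [319.7, 232.5], 522), (0.53, [315.3, 266.1], 894)]
side grip pred [304.3 191.5] orange None None hook pred [304.1 167.6] gap pred [304.5 168.9]
   clip_hook []
   stand_gap []
   stand_head [(0.85, [326.4, 257.4], 1541)]
   clip_grip [(0.94, [307.0, 222.9], 1817)]
wrist grip pred [321.5 264.1] orange [323.90833333 267.72916667] [311 244  26  48 960] hook pred [320.7 178.3] gap pred [323.6 141.5]
   clip_hook [(0.82, [324.1, 278.6], 3606), (0.47, [324.2, 312.0], 1362)]
   stand_gap [(0.59, [411.9, 145.6], 10832)]
   stand_head [(0.88, [412.6, 143.8], 11108)]
   clip_grip []
```

```bash
python3 - <<'E'
import cv2,numpy as np
a=cv2.imread("pics/pre_wrist.png");g=cv2.cvtColor(a,cv2.COLOR_BGR2GRAY);h=cv2.cvtColor(a,cv2.COLOR_BGR2HSV)
ch=" .:-=+*#%@"
print("u 230..440 step 2")
for v in range(116,216,3):
    print(v,''.join('B' if (105<h[v,u,0]<122 and h[v,u,1]>130) else ('O' if 6<=h[v,u,0]<=20 and h[v,u,1]>140 else ch[int(g[v,u])*10//256]) for u in range(230,440,2)))
E
```

```text
u 230..440 step 2
116 :::--:*%%%%%%%%%%%*******+==--::-::::::::::::**************##**+-=**##******-OO#****.BBBBBBBBBBBBBBBBBBBB
119 ****+=%%%%%%%%%%%%***********************************************+***#******+OOOO#*+B BBBBBBBBBBBBBBBBBBB
122 ****-%%%%%%%%%%%%******+***********************************++=+****+*********+OOOOOOBBB.B BBBBBBBBBBBBBBB
125 ***-#%%%%%%%%%%%#*******************************************+=+++++++**********-:OO.BBB .BBBBBBBBBBBBBBBB
128 **=#%%%%%%%%%%%%**********+++++***************************************************-BBBB.BBBBBBBBBBBBBBBBB
131 *++%%%%%%%%%%%%**********=.... =************************-....=********************- BBBBBBBBBBBBBBBBBBBBB
134 +....:*%%%%%%%#**********:.... :************************.....-********************:B BBBBB BBBBBBBBBBBBBB
137 ...... =**##*************......=***********************+.....:********************=.....B  BBBBBBBBBBBBBB
140 .... ..*****************+......#*******************#****:....:#*#**#**#*#***##*#****##**= BB B.BBBBBBB BB
143 . ... .++++++++++++++++++. ....+++++********************.... :**************************
[... 1957 characters left out ...]
*****************-:::::-+-----=+********
200 #*******************************************+==++=+******************************+::::::+****************
203 ********************************************+-=++=+******************************-:::::-*****************
206 ********************************************+--==-+*****************************+::::::+*****************
209 ***+****************************************+:----+**********+******************-:::::=******************
212 *+--:+**************************************+:----+*****************************::::::*******************
215 *---:=**************************************+:---:+****************************=:::::=*******************
```

```bash
python3 - <<'E'
from h import *
from plant import viewer,readout
o=readout.get_obs();Rt,tt=toolpose(o)
Rc=R.from_euler('z',1.70);t=tt+Rt.apply(np.array([4.8,-.3,-3.9])/1e3);W=viewer.snapshot("wrist")
P=lambda p:proj(W,p)[0].round(1)
print("hooktop",P(Rc.apply([0,0,.064])+t),"gripfront top/bot",P(Rc.apply([-.016,0,.017])+t),P(Rc.apply([-.016,0,-.017])+t),"tip",P(Rc.apply([.01,0,.041])+t))
g=np.array([.55,-.0125,.273])
for n,d in (("gap",(0,0,0)),("x-4",(-.004,0,0)),("y+5",(0,.005,0)),("z+5",(0,0,.005))): print(n,P(g+d))
c=-W["view"][:3,:3].T@W["view"][:3,3];print(c.round(3))
A=cv2.imread("pics/pre_side.png");h=cv2.cvtColor(A,cv2.COLOR_BGR2HSV);gr=cv2.cvtColor(A,cv2.COLOR_BGR2GRAY)
ch=" .:-=+*#%@"
print("side u 270..370")
for v in range(140,216,2):
    print(v,''.join('B' if (105<h[v,u,0]<122 and h[v,u,1]>130) else ('O' if 6<=h[v,u,0]<=20 and h[v,u,1]>140 else ch[int(gr[v,u])*10//256]) for u in range(270,370,1)))
B=viewer.snapshot("side");print("side gap",proj(B,g),"hooktop",proj(B,Rc.apply([0,0,.064])+t),"head",proj(B,[.6106,.0054,.273]))
E
```

```text
hooktop [323.1 160.1] gripfront top/bot [323.4 261.9] [323.5 290.5] tip [323.3 182.8]
gap [323.9 141.8]
x-4 [316.8 141.2]
y+5 [325.  136.1]
z+5 [323.8 134.6]
[ 0.566 -0.137  0.378]
side u 270..370
140 ===---------------:::::::::::---==============-----:::------:::---:::::::::::::::.................::
142 ---==-----------::::::::::::---==============-------:::::---::::::::::::::::::::::............:.:::.
144 --------------:::::::::::---==============-----------::::::---:::::::::::::::::::==-::::::::::::::::
146 -----------::::::::::::--===============-------------:::::::::::::::::::::::::::=+**+++++++=-:.::::.
148 ------------::::::::----===============---------------:::::::::::::::::::::...:=+*********+=::::.:::
150 ---------------::----================----------------:::::::::::::::::::::--===+**********+=::::::::
152 --------------------==============-------------------::::::::::::::::::::-*%%%%%%%%%%%%%%%#+-::::..:
154 ::------------==---=============-------------------:::::::::::::::::::::::=*%%%%%%%%%%%%%%%#=:::.:.:
156 ::::------------------=========------------------::::::::::
[... 2498 characters left out ...]
........:::::::-+*##*===+*#####################*++***++++++++++
206 ################*-::::::::....................::::::-=*##*===+*###################**++=+++=+++++++++
208 ################*=::::::::::::::::::::::::::::::::::-+###*===+*##################*++OOO+++OO++++++++
210 ################+=::::::::::::::::::::::::::::::::::-+###*===*###################*===OOOOOOO==++++++
212 ################*=:::::::::::::::::::::::::::::::-===+###*===*###################*=----------=++++++
214 ################*=-:--:::::::::::::::::::::::::::---=+###*===*###################*=----------=++++++
side gap [[304.50086164 168.85942303]] hooktop [[304.42191172 163.19702588]] head [[330.74295484 167.07877429]]
```

>>> move_arm --plan '[[[-0.4, 0.8, 0.1, 0, 0, 0], [-0.2, 1, 0, 0, 0, 0], [-0.1, 1, 0, 0, 0, 0], [0, 0, 0, 0, 0, 0]]]'

```text
time: 17.27
ee_pos: [0.5493, -0.0331, 0.2386]
eef_rot: [3.141, -0.964, 1.703]
contact_force: [-0.4, -0.6, 0.0]
width: 0.0112
grasp_force: 60.6
```

```bash
cat > look.py <<'E'
from h import *
from plant import viewer,readout
import sys
o=readout.get_obs();Rt,tt=toolpose(o);W=viewer.snapshot("wrist");a=W["color"]
Rc=R.from_euler('z',1.70);t=tt+Rt.apply(np.array([4.8,-.3,-3.9])/1e3);P=lambda p:proj(W,p)[0].round(1)
print("tcp",tt.round(4),"origin",t.round(4),o["contact_force"].round(1))
print("hooktop",P(Rc.apply([0,0,.064])+t),"tip",P(Rc.apply([.01,0,.041])+t),"gap",P([.546,-.0145,.2725]),"arm edges z+-4",P([.546,-.0145,.2765]),P([.546,-.0145,.2685]))
g=cv2.cvtColor(a,cv2.COLOR_RGB2GRAY);h=cv2.cvtColor(a,cv2.COLOR_RGB2HSV);ch=" .:-=+*#%@"
for v in range(int(sys.argv[1]),int(sys.argv[2]),3):
    print(v,''.join('B' if (105<h[v,u,0]<122 and h[v,u,1]>130) else ('O' if 6<=h[v,u,0]<=20 and h[v,u,1]>140 else ch[int(g[v,u])*10//256]) for u in range(254,394,2)))
E
python3 look.py 130 230
```

```text
tcp [ 0.5493 -0.0331  0.2386] origin [ 0.549  -0.0336  0.2448] [-0.4 -0.6  0. ]
hooktop [323.1 160. ] tip [323.3 182.8] gap [322.4 186.8] arm edges z+-4 [322.3 181.4] [322.4 192.1]
130 %%%%%%******************************************+****##***##*******-OO
133 %%%%%********************************************++==+**++**********-O
136 %%%%#*********************************************+=++*++++**********+
139 %%%%******************************************************************
142 %%%#******************************************************************
145 %%#*******************************************************************
148 %%********************************************************************
151 %#********************************************************************
154 %*********************************************************************
157 **********************************************************************
160 **********************************************************************
163 *********************************+*#*+********************************
166 ***************
[... 930 characters left out ...]
***=    B-***************
205 ********************************+-=++-+*******************************
208 ********************************+:----+*******************************
211 ********************************+:----+*******************************
214 ********************************+:----********************************
217 ********************************+::-::********************************
220 *********************************::-::********************************
223 *********************************:::-:********************************
226 *********************************:::::********************************
229 *********************************:::--********************************
```

>>> move_arm --plan '[[[-0.1, 0.7, 0, 0, 0, 0], [-0.2, 0.7, 0, 0, 0, 0], [0, 0.5, 0, 0, 0, 0], [0, 0, 0, 0, 0, 0]]]'

```text
time: 17.82
ee_pos: [0.5465, -0.0151, 0.2383]
eef_rot: [3.141, -0.964, 1.701]
contact_force: [-0.0, -0.4, -1.0]
width: 0.0108
grasp_force: 60.6
```

```bash
python3 look.py 150 250
```

```text
tcp [ 0.5465 -0.0151  0.2383] origin [ 0.5462 -0.0156  0.2445] [-0.  -0.4 -1. ]
hooktop [323.1 160.2] tip [323.3 182.9] gap [323.1 216.6] arm edges z+-4 [323.1 211.4] [323.2 221.6]
150 %%********************************************************************
153 %#********************************************************************
156 %*********************************************************************
159 #*********************************************************************
162 *********************************+************************************
165 *********************************+***+********************************
168 *********************************+*#*+********************************
171 *********************************+*##+********************************
174 ********************************++###+********************************
177 ********************************++*##+********************************
180 ********************************++*##+********************************
183 ********************************+=***++*******************************
186 ***************
[... 930 characters left out ...]
-----: ... ..============
225 ************-.   .  =*+++++**++++::-::==+=+=+====-.O ... .=-----------
228 ************=       +************::---***********+  ..   =************
231 ************+.    B.*************:--:-************. .   .+************
234 **************=====+*************-:---************=.....-*************
237 *********************************-:-:-********************************
240 ************************++***+***-:-:-***+****+***********************
243 ************************-:::: -*+-:-:-**- :::::***********************
246 ***********************+----:OOOO:::--OOOO-----+**********************
249 *******************++++*****=OOOO:---OOOOO+*+==+++++******************
```

>>> move_arm --plan '[[[0, 0.1, -0.7, 0, 0, 0], [0, 0, -0.8, 0, 0, 0], [0, 0, -0.6, 0, 0, 0], [0, 0, 0, 0, 0, 0]]]'

```text
time: 18.38
ee_pos: [0.5463, -0.0148, 0.2164]
eef_rot: [-3.14, -0.964, 1.698]
contact_force: [-0.1, -0.6, -0.3]
width: 0.0105
grasp_force: 60.6
```

```bash
python3 look.py 145 205
```

```text
tcp [ 0.5463 -0.0148  0.2164] origin [ 0.546  -0.0153  0.2226] [-0.1 -0.6 -0.3]
hooktop [322.8 160.2] tip [323.1 182.9] gap [323.2 185. ] arm edges z+-4 [323.1 178.1] [323.2 191.6]
145 #*********************************************************************
148 **********************************************************************
151 **********************************************************************
154 **********************************************************************
157 **********************************************************************
160 **********************************************************************
163 ************+********************+*#*+********************************
166 *********+........***************+*#*+**************+.......+*********
169 *********-....... +*************+=*#*+**************= ......:*********
172 *********.......  -*************++*##+**************. .......+********
175 ****#***+....... :+****++++*****++*##***************. .......+********
178 ########+....... *##############++*##+*#############*........=#*#*****
181 #***#*#*-....... *##############++*#*++*#####+######*........-###*+++#
184 ++******=....... ***************+=***++**************:.......-*##***##
187 +=++++++-........=++++++++++++++=+***+=++++++++++++++... ....-+**+****
190 --------:  ... . -------=======--+***+-==============. .  ...:========
193 :::::::::..  .   ::::::::::::::::+***+-:::::::::::-:: .  ....:--------
196 *********.     .  -*************+=+++=+************=      .  =+++++=++
199 *********:        +*************+=+++=**************.       .*********
202 *********+       .**************+=+++=**************.      B-*********
```

>>> move_arm --plan '[[[0, 0, -0.2, 0, 0, 0], [0, 0, -0.1, 0, 0, 0], [0, 0, 0, 0, 0, 0]]]'

```text
time: 18.8
ee_pos: [0.5466, -0.0147, 0.2142]
eef_rot: [3.141, -0.963, 1.7]
contact_force: [-0.9, -0.5, 0.2]
width: 0.0109
grasp_force: 60.6
```

>>> move_arm --plan '[[[0, 0, -0.1, 0, 0, 0], [0, 0, 0, 0, 0, 0]]]'

```text
time: 19.05
ee_pos: [0.5466, -0.0145, 0.2133]
eef_rot: [3.141, -0.964, 1.701]
contact_force: [-0.1, 0.7, 1.5]
width: 0.0108
grasp_force: 60.6
```

>>> move_arm --plan '[[[0, 0, -0.1, 0, 0, 0], [0, 0, 0, 0, 0, 0]]]'

```text
time: 19.3
ee_pos: [0.5466, -0.0141, 0.2128]
eef_rot: [3.141, -0.965, 1.702]
contact_force: [0.2, 0.7, 2.7]
width: 0.0105
grasp_force: 60.8
```

>>> move_arm --plan '[[[0, 0, -0.15, 0, 0, 0], [0, 0, 0, 0, 0, 0], [0, 0, 0, 0, 0, 0]]]'

```text
time: 19.68
ee_pos: [0.5467, -0.0136, 0.2123]
eef_rot: [3.139, -0.967, 1.703]
contact_force: [-0.5, 2.1, 6.4]
width: 0.0108
grasp_force: 61.3
```

>>> move_arm --plan '[[[0, 0, 0, 0, 0, 0], [0, 0, 0, 0, 0, 0], [0, 0, 0, 0, 0, 0], [0, 0, 0, 0, 0, 0]]]'

```text
time: 20.18
ee_pos: [0.5467, -0.0136, 0.2123]
eef_rot: [3.139, -0.966, 1.703]
contact_force: [-0.9, 1.1, 6.7]
width: 0.011
grasp_force: 61.3
```

>>> move_arm --plan '[[[0, 0, 0.2, 0, 0, 0], [0, 0, 0, 0, 0, 0]]]'

```text
time: 20.42
ee_pos: [0.5466, -0.0148, 0.2127]
eef_rot: [3.141, -0.963, 1.7]
contact_force: [-0.3, 1.6, 2.1]
width: 0.0109
grasp_force: 60.7
```

>>> move_arm --plan '[[[0, 0, 0.05, 0, 0, 0], [0, 0, 0, 0, 0, 0]]]'

```text
time: 20.68
ee_pos: [0.5466, -0.0149, 0.2128]
eef_rot: [-3.141, -0.963, 1.7]
contact_force: [1.1, 0.3, 0.8]
width: 0.0108
grasp_force: 60.6
```

>>> move_arm --plan '[[[0, 0, 0, 0, 0, 0], [0, 0, 0, 0, 0, 0], [0, 0, 0, 0, 0, 0], [0, 0, 0, 0, 0, 0]]]' --jaw 0.3

```text
time: 21.18
ee_pos: [0.5465, -0.0148, 0.2131]
eef_rot: [3.142, -0.963, 1.7]
contact_force: [0.0, 0.3, 0.1]
width: 0.0299
grasp_force: 0.0
```

```bash
python3 look.py 150 250
```

```text
tcp [ 0.5465 -0.0148  0.2131] origin [ 0.5463 -0.0153  0.2193] [0.  0.3 0.1]
hooktop [323.1 160.1] tip [323.3 182.8] gap [322.6 179.1] arm edges z+-4 [322.6 171.8] [322.7 186. ]
150 ****************#*******#********************************************#
153 *************************#**#********************#****#***********#***
156 #***#*#*****##**#*********#******#*********************#**************
159 *********:. .....+****************+*****************#+-::::-+#********
162 *******#=....... =##*************+*##+****#******#**+ .......+********
165 ********:....... :***************=*##**************#= .......-********
168 ****#***.......  :**********#****=*##***************: .......:********
171 #######+........-###############*+*%#**#########***#*.........******#*
174 #######=....... *###*+*#########*+*%#**##*#**########-........*####**#
177 *******=....... +#*********#*##**+*%#**##############-........*#######
180 +++++++=....... =++*++++++***+**++*#*++******++******- .. ....********
183 =======- . .. . -=================***+==++++++++++++=: .......++++++++
186 ----:--: . .... .-
[... 927 characters left out ...]
***********************#*
225 *#*************************#*****=:---**************************#***#*
228 ******#*******************#****#*=:::-*******#************************
231 ****#******************#*********=::::********************************
234 ********************##***********+::--*#**#************#*#************
237 **********************#********+=-::--==+**************#**************
240 *****************************+OOOO::::OOO=****************************
243 #**************---+=.-*******+OOOO::-:OOOO*******- =+*++**************
246 ****#*********=----  -*******+OOOO::-:OOOO******#: .----=******#******
249 **************-----.  :...::.OOOOOO--OOOOO.......  .--:--********#****
```

Hook is caught on the arm, midway between the collars, and the fingers are open. Retract along the tool axis, then away.

>>> move_arm --plan '[[[0.1, -0.8, 0.55, 0, 0, 0], [0.2, -1.6, 1.1, 0, 0, 0], [0.3, -2.4, 1.7, 0, 0, 0], [0.5, -4, 2.8, 0, 0, 0], [0.3, -3, 2, 0, 0, 0]]]'

```text
time: 21.85
ee_pos: [0.5608, -0.1352, 0.2959]
eef_rot: [3.14, -0.961, 1.7]
contact_force: [1.0, 1.2, -0.5]
width: 0.0298
grasp_force: 0.0
```

>>> move_arm --plan '[[[0, -2, 2, 0, 0, 0], [0, 0, 0, 0, 0, 0], [0, 0, 0, 0, 0, 0], [0, 0, 0, 0, 0, 0], [0, 0, 0, 0, 0, 0]]]'

```text
time: 22.48
ee_pos: [0.5603, -0.1518, 0.3143]
eef_rot: [-3.14, -0.964, 1.7]
contact_force: [-0.9, 0.0, 0.1]
width: 0.0298
grasp_force: 0.0
```

```bash
python3 - <<'E'
from h import *
from plant import viewer,readout,find_in
o=readout.get_obs();print(o["ee_pos"].round(3),o["contact_force"].round(1),o["time"])
Rc=R.from_euler('z',1.70);t=np.array([.5463,-.0148,.219])
for k in range(2):
  for n in ("scene","side","wrist"):
    s=viewer.snapshot(n);g=proj(s,Rc.apply([-.01,0,0])+t)[0]
    try: oc=orange(s,g,30)
    except ValueError: oc=None
    print(n,"pred grip",g.round(1),oc,[(d["centre"],round(d["score"],2)) for d in find_in("coated_board",s)[:1]],proj(s,Rc.apply([0,0,-.1])+t).round(1))
E
```

```text
[ 0.56  -0.152  0.314] [-0.9  0.   0.1] 22.475
scene pred grip [306.8 212.8] None [([268.4, 394.1], 0.47)] [[304.4 235.7]]
side pred grip [303.1 191.8] (array([302.88888889, 191.94444444]), array([301, 186,   5,  13,  54], dtype=int32)) [] [[303.5 226.2]]
wrist pred grip [327.4 189.9] (array([327.64919355, 188.9516129 ]), array([323, 176,  11,  26, 248], dtype=int32)) [([226.6, 326.8], 0.68)] [[326.7 231.6]]
scene pred grip [306.8 212.8] None [] [[304.4 235.7]]
side pred grip [303.1 191.8] (array([302.85454545, 191.98181818]), array([301, 186,   5,  13,  55], dtype=int32)) [([225.9, 303.8], 0.96)] [[303.5 226.2]]
wrist pred grip [327.3 189.7] (array([327.62549801, 189.78884462]), array([323, 177,  11,  26, 251], dtype=int32)) [([228.3, 324.8], 0.89)] [[326.6 231.4]]
```

>>> move_arm --plan '[[[0, 0, 0, 0, 0, 0], [0, 0, 0, 0, 0, 0], [0, 0, 0, 0, 0, 0], [0, 0, 0, 0, 0, 0], [0, 0, 0, 0, 0, 0]]]'

```text
time: 23.7
ee_pos: [0.5606, -0.1527, 0.3146]
eef_rot: [3.141, -0.963, 1.7]
contact_force: [-0.2, -0.2, 0.2]
width: 0.0296
grasp_force: 0.0
```

```bash
python3 -c "
from plant import manip;print(manip.hand_in())"
```

```text
the job is handed in; nothing more can be done
None
```

Job handed in at about 24 s: the stand is upright in the tray, and the board hangs still by its hook between the collars after holding a downward tug of about 6.5 N; the hand-in call gave no verdict.

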